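# Mark the next wash: clip the yellow clip on the teal basket

## Robot

A 6-joint arm with a two-finger parallel gripper is mounted at the origin on the work surface. World frame = base frame: x ahead of the robot, y to its left, z up, the work surface at z = 0. Lengths are in mm, angles in rad, forces in N, time in s.
With the tool pointing down it reaches from about 425 to 925 mm from the base axis. Payload 12.5 kg.
Tool frame: the origin (TCP) lies where the fingers leave the gripper's body, on its centre line; the fingertips stand 73 mm ahead of it and the grasp point (between the pads) lies 54 mm ahead of it; z points along the fingers, y is the line along which they close (so a half turn about z gives the same grasp; the last joint's range is limited). The gripper opens to 85 mm and grips with 20 to 120 N. Pads are 22 mm wide; open, the fingers measure 114 mm over their backs; the gripper's body (76 mm by 85 mm) begins 54 mm behind the grasp point. The pads swing forward as they close: fully open they stand 13 mm farther back than shut.
Start: joints at [1.069, 0.491, 1.559, -0, 1.092, -0.106], TCP at [240.948, 576.698, 303.927] pointing down, gripper open.
Joint ranges: [-3.1, 3.1], [-0.84, 2.19], [0.05, 2.79], [-1.13, 4.28], [0.06, 2.93], [-2.69, 2.69]. Speed limits (rad/s): [2.22, 2.22, 2.79, 3.14, 3.14, 3.14].

## Interface

Orientations are given as a unit quaternion [x, y, z, w].
In Python, from bench import robot gives the robot as it stands.
- The arm moves only by the tool nudge_tcp, called after "Call:" in YAML: its name, and indented under it one key for each argument. Schema: {"type":"object","properties":{"increments":{"type":"object","properties":{"sx":{"type":"array","items":{"type":"number"},"minItems":1,"maxItems":8},"sy":{"type":"array","items":{"type":"number"},"minItems":1,"maxItems":8},"sz":{"type":"array","items":{"type":"number"},"minItems":1,"maxItems":8},"yaw":{"type":"array","items":{"type":"number"},"minItems":1,"maxItems":8},"aperture":{"type":"array","items":{"type":"number"},"minItems":1,"maxItems":8}},"additionalProperties":false,"required":["sx","sy","sz","yaw","aperture"]},"grip_n":{"type":"number"},"only":{"type":"string"},"quiet":{"type":"boolean"},"lines":{"type":"string"}},"required":["increments"],"additionalProperties":false}. increments is an object with one list for each field, all of the same length, 1 to 8, a row being the entries at one place: sx, sy, sz (the shift in units of 25 mm), yaw (a turn about the tool's z in units of 0.05 rad), aperture (the finger opening in mm); each row is the pose to reach, as a shift and turn from the pose commanded when the call began, along the tool's axes at that moment; what a row does not reach only later rows make up. A row lasts 1/10 s, in which the tool goes at most 50 mm and 0.15 rad, less where a joint would pass 70% of its speed; a pose out of reach is approached as far as the arm can. The fingers move at their own pace and stop on an object; grip_n is the grip in N (left out, the last holds). Time passes only in rows, so rows that do not move let the fingers close. The tool returns the time, the measured TCP pose, the force, the opening and the grip force at its end. only (a regular expression) keeps the lines of the reply that match it, lines (a string "A,B") keeps lines A to B, and quiet returns only ok. Input that does not fit is refused with a message, and nothing moves.
- robot.get_state(): the state, without advancing time (a new reading comes with each control period).
- robot.snapshot(name): name is "side" or "top" or "wrist"; returns a dict with "frame" (420x560x3 uint8, red, green, blue), "fov_y" (degrees; the focal length in pixels is half the picture's height over the tangent of half this angle, whatever the lens; pixels are square), "cx", "cy" (the principal point, pixels), "R" (3x3) and "t" (3): a world point X has camera coordinates R X + t; the wrist camera has in their place "mount" (4x4, takes a point from camera to tool coordinates, whose origin is the TCP and whose axes are the flange's). Camera axes: x right, y down, z forward; pixel columns grow to the right and rows downward; lengths in mm; the calibration is good to about 2 mm. The wrist camera is an equidistant fisheye: a pixel r from the principal point sees the ray r / f radians off the axis. A picture is of the moment at which its call begins: read the wrist's pose just before it. There is no depth.
- robot.job_done(): hands the job in; it is judged then, once.
The state is a dict: "t": time; "q": joint angles; "dq": joint speeds; "joint_efforts": joint torques, N m; "eef_pos": TCP position; "ee_rot": TCP orientation; "ft_force": force on the tool from outside, world axes, zero at the start; "moment": the same for the moment, N m; "width": finger opening in mm; "grip_force": force on a finger pad.
Only numpy, scipy, OpenCV 4.12 (cv2) and the standard library are available. Lean on these libraries where they do the work, as an engineer would, in place of code of your own. Each camera call takes 0.05 s, during which the arm holds its last target. There are 200 camera calls.

## Task

Mark the teal basket as the next wash: squeeze the yellow towel clip off the wooden stand and clip it upright, well down, onto the rim of the teal basket, at about the middle of the wall that faces the robot. Leave the blue clip and the grey basket where they are, and do not push the teal basket about.

Things in the scene. Friction and masses are not known exactly. Their poses are not given: they have to be found in the camera images.
- yellow_clip: yellow sprung clip like a big clothes peg, 60 g, upright, jaws down. Origin: pivot pin; z up, x across jaws, y along edge. Two tails, 24 mm wide, to 58 mm above, splayed 57 mm wide over the top; squeezed along x (10 N) to parallel, 26 mm wide, they open the jaws. Jaws to 56 mm below; their pads at -37 to -55 stand 8 mm apart shut, 36 open. Stop at -14 rests on the edge. Let go: shuts.
- blue_clip: same clip in blue, not to be used; same origin and axes. Both sit 100 mm apart, in either order, on the top edge of a fixed wooden stand: upright panel 8 mm thick along the clips' y, edge 85 mm above the table, so the clips' origins start at height 99 mm; a clip must rise 60 mm to clear it.
- teal_basket: open teal plastic basket, 180 mm (x) by 160 mm (y), 120 high, walls 10 mm thick, loose, 0.9 kg, wool balls in its back half below the rim. Origin: centre of underside, z up. The wall facing the robot is its -x wall, running along y; middle of that rim: x -85, y 0, z 120 mm in the basket's frame. A clip fully down on it has its origin at z 134.
- grey_basket: the same basket in grey, left or right of the teal one; not to be used. Origin and axes as for the teal basket.

How it is judged (in metres and radians):
At the end, for the whole second after the job is handed in: Yellow clip let go, at rest, gripping the teal basket's robot-side wall (over 2 N): within 12 mm of its plane, 35 mm of its middle, 14 mm of fully down, 15 deg of upright. Teal basket level, moved under 40 mm; blue clip moved under 20 mm, grey basket under 30 mm (x of yellow_clip in the frame of teal_basket between -0.097 and -0.073 m and y of yellow_clip in the frame of teal_basket between -0.035 and 0.035 m and z of yellow_clip in the frame of teal_basket between 0.124 and 0.148 m and angle between yellow_clip's own z axis and vertical below 0.26 rad and contact force between yellow_clip and teal_basket above 2 N and linear speed of yellow_clip below 0.02 m/s and angle between teal_basket's own z axis and vertical below 0.1 rad and distance of teal_basket from where it was at the start of the episode below 0.04 m and distance of blue_clip from where it was at the start of the episode below 0.02 m and distance of grey_basket from where it was at the start of the episode below 0.03 m); the robot touches nothing.
It fails at once if the blue clip is taken off or knocked (distance of blue_clip from where it was at the start of the episode above 0.03 m).
It fails at once if the grey basket is pushed away (distance of grey_basket from where it was at the start of the episode above 0.05 m).
It also fails if it takes over 35 s, if anything falls off the work surface, if the arm or the gripper's body presses on something with over 40 N, if the wrist force passes 120 N, or if a joint passes its speed limit or range.

## Working session

There is one attempt and no reset: what is moved stays moved. The work goes in short steps, Python scripts to look and compute and a tool call to move; the robot and the scene stay as the last step left them, time stands still between calls to the robot, and variables do not carry over. Pictures are saved under pics/ and viewed, at most 10 in all, crops included, and the job is handed in when it is done.

```bash
ls; mkdir -p pics
```

Create h.py:
```python
import numpy as np,cv2,pickle
from bench import robot
from scipy.spatial.transform import Rotation as Ro
def snap(n,f):
    s=robot.get_state(); d=robot.snapshot(n); d['s']={k:np.array(s[k]) for k in('eef_pos','ee_rot')}
    pickle.dump(d,open(f'pics/{f}.pkl','wb')); cv2.imwrite(f'pics/{f}.png',d['frame'][:,:,::-1]); return d
def load(f): return pickle.load(open(f'pics/{f}.pkl','rb'))
def ray(d,u,v):
    f=210/np.tan(np.radians(d['fov_y']/2)); a=np.array([u-d['cx'],v-d['cy']])
    if 'mount' in d:
        r=np.hypot(*a); th=r/f; c=np.r_[a/max(r,1e-9)*np.sin(th),np.cos(th)]
        M=np.array(d['mount']); R=Ro.from_quat(d['s']['ee_rot']).as_matrix()
        return R@M[:3,3]+d['s']['eef_pos'], R@M[:3,:3]@c
    R=np.array(d['R']); c=np.r_[a/f,1]; return -R.T@np.array(d['t']), R.T@(c/np.linalg.norm(c))
def tri(*obs):
    A=0;b=0;L=[ray(load(f),u,v) for f,u,v in obs]
    for o,w in L: P=np.eye(3)-np.outer(w,w);A=A+P;b=b+P@o
    X=np.linalg.solve(A,b); return X,[np.linalg.norm((np.eye(3)-np.outer(w,w))@(X-o)) for o,w in L]
def atz(f,u,v,z): o,w=ray(load(f),u,v); return o+w*(z-o[2])/w[2]
```

Run:
```python
from h import *
for n in('side','top','wrist'): d=snap(n,n+'0')
a=[cv2.imread(f'pics/{n}0.png') for n in('side','top')]
s=robot.get_state();print({k:np.round(s[k],3) for k in('t','eef_pos','ee_rot','width','ft_force')})
for n in('side','top'):
    d=load(n+'0'); print(n, d['fov_y'],-np.array(d['R']).T@d['t'])
```

```text
bench.py
pics
{'t': np.float64(0.15), 'eef_pos': array([240.883, 576.604, 303.46 ]), 'ee_rot': array([ 0.197,  0.98 , -0.   , -0.   ]), 'width': np.float64(85.77), 'ft_force': array([ 0.066, -0.706, -0.166])}
side 54.59668661903266 [ 825.96442213 -718.38764395  600.10274036]
top 57.902587932822506 [474.24463752  13.37733634 823.39780773]
```

View pics/top0.png

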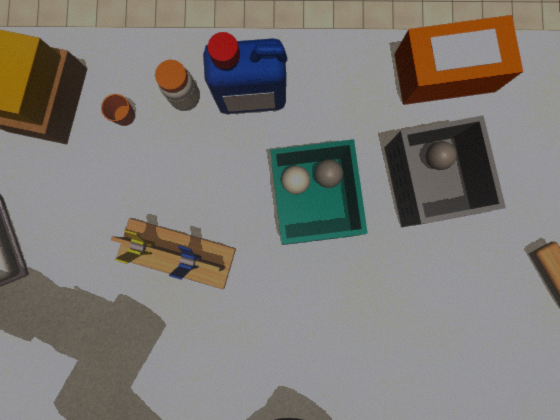

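View pics/side0.png

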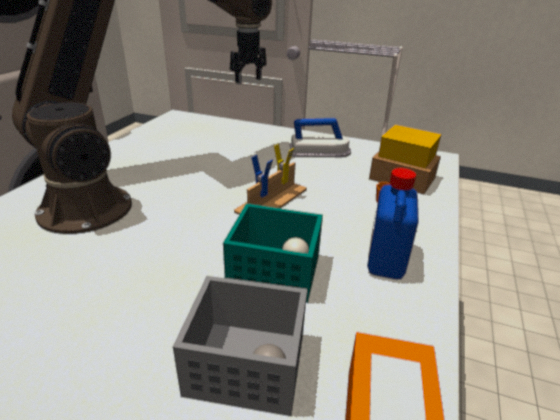

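The top view shows the yellow clip at about (133,247), the blue clip at (185,262), and the teal basket with its robot-side rim from (281,243) to (366,234). The side view shows the yellow tails near (280,155) and the teal basket at about (275,245). I'll enlarge both.

Run:
```python
from h import *
t=cv2.imread('pics/top0.png');s=cv2.imread('pics/side0.png')
R=lambda i,x,y,w,h,k:cv2.resize(i[y:y+h,x:x+w],None,fx=k,fy=k,interpolation=cv2.INTER_CUBIC)
a=np.vstack([np.hstack([R(t,105,210,100,75,4),R(s,235,135,100,75,4)]),np.hstack([R(t,265,185,100+10,82,400/110)[:298,:400],R(s,220,200,110,82,400/110)[:298,:400]])])
cv2.imwrite('pics/c1.png',np.clip(a*1.3,0,255).astype('uint8'))
```

```text
(no output)
```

View pics/c1.png

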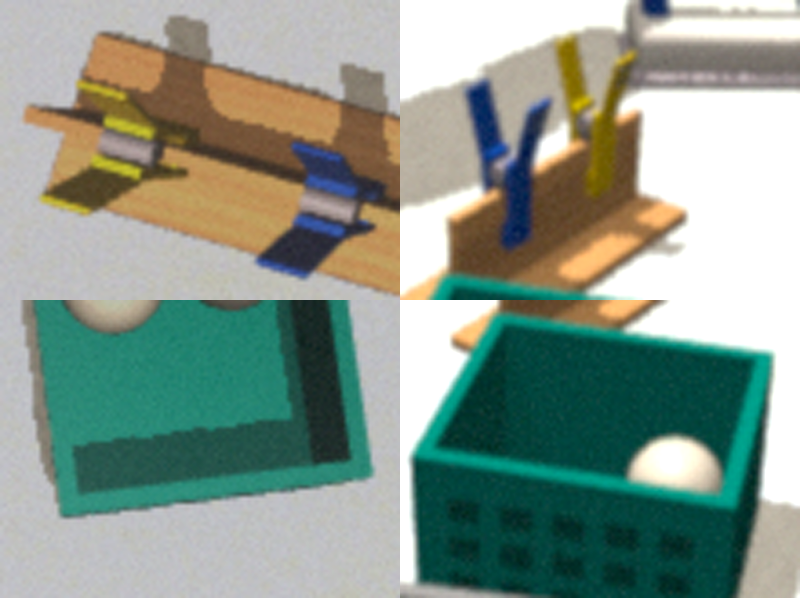

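View pics/wrist0.png

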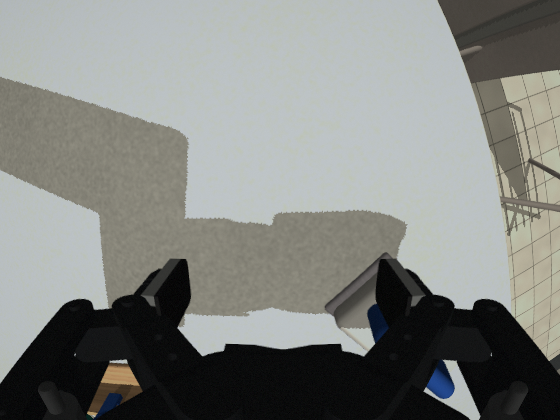

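The crop shows the yellow tail tips (top view at 102,87 and 64,207; side view at 625,57 and 569,40). It also shows the two outer corners of the robot-side rim in both views. The wrist view shows only the table and the fingers. Next I'll triangulate.

Run:
```python
from h import *
T=lambda x,y:('top0',105+x/4-.375,210+y/4-.375); S=lambda x,y:('side0',235+(x-400)/4-.375,135+y/4-.375)
k=110/400
T2=lambda x,y:('top0',265+x*k-.36,185+(y-300)*k-.36); S2=lambda x,y:('side0',220+(x-400)*k-.36,200+(y-300)*k-.36)
P=lambda *o:tri(*o)
for n,o in dict(far=(T(102,87),S(625,57)),near=(T(64,207),S(569,40)),bfar=(T(317,149),S(543,102)),bnear=(T(284,270),S(477,86)),cL=(T2(62,515),S2(497,318)),cR=(T2(372,472),S2(415,457))).items():
    X,e=P(*o); print(n,X.round(1),np.round(e,1))
print('z157',atz(*T(102,87),157),atz(*T(64,207),157),'panel end z85',atz(*T(25,110),85),'pin99',atz(*T(129,150),107), 'bpin',atz(*T(330,205),107))
print('tails0 width ends',atz(*T(78,82),157),atz(*T(125,92),157),atz(*T(40,203),157),atz(*T(88,212),157))
print('rim120',atz(*T2(62,515),120),atz(*T2(372,472),120))
```

```text
far [499.8 287.  152.3] [0.2 0.2]
near [449.1 303.5 149.7] [2.9 2.9]
bfar [474.9 190.8 153.6] [1.6 1.6]
bnear [421.8 204.6 149.8] [1.7 1.7]
cL [483.1  19.  114.7] [1.8 1.8]
cR [ 506.2 -139.1  118.3] [1.2 1.2]
z157 [499.46194641 284.93104476 157.        ] [446.83868398 299.11133636 157.        ] panel end z85 [490.53699324 351.35215895  85.        ] pin99 [471.83231557 291.14518674 107.        ] bpin [447.28710081 195.38033243 107.        ]
tails0 width ends [501.53447    295.62897883 157.        ] [497.38575586 274.68262268 157.        ] [448.44247176 309.72123341 157.        ] [444.8023892  288.48776969 157.        ]
rim120 [481.35904013  18.14156628 120.        ] [ 505.09755672 -139.27198418  120.        ]
```

Careful with the scale: shifts go in units of 25 mm and turns go in units of 0.05 rad. That gives: -324 mm is -12.96, -174 mm is -6.96, 1.43 rad is 28.6.

Call:
nudge_tcp:
  increments: {"sx": [-12.96, -12.96, -12.96, -12.96, -12.96, -12.96, -12.96, -12.96], "sy": [-6.96, -6.96, -6.96, -6.96, -6.96, -6.96, -6.96, -6.96], "sz": [0, 0, 0, 0, 0, 0, 0, 0], "yaw": [28.6, 28.6, 28.6, 28.6, 28.6, 28.6, 28.6, 28.6], "aperture": [85, 85, 85, 85, 85, 85, 85, 85]}
  grip_n: 40

```text
t: 0.95
eef_pos: [475.0, 288.1, 303.8]
ee_rot: [0.719, 0.695, -0.0, 0.0]
ft_force: [-0.0, 1.4, -0.5]
width: 85.0
grip_force: 0.0
```

Call:
nudge_tcp:
  increments: {"sx": [0, 0, 0], "sy": [0, 0, 0], "sz": [0, 0, 0], "yaw": [4.6, 4.6, 4.6], "aperture": [85, 85, 85]}

```text
t: 1.25
eef_pos: [472.9, 290.9, 303.7]
ee_rot: [0.792, 0.611, -0.0, -0.0]
ft_force: [-0.4, -0.1, -0.2]
width: 85.0
grip_force: 0.0
```

Run:
```python
from h import *
s=robot.get_state();R=Ro.from_quat(s['ee_rot']).as_matrix();print(s['t'],s['eef_pos'],R.round(3),s['q'])
snap('wrist','w1')
```

```text
1.25 [472.90525089 290.94959215 303.69605666] [[ 0.254  0.967 -0.   ]
 [ 0.967 -0.254 -0.   ]
 [-0.    -0.    -1.   ]] [4.32566214e-01 3.92300500e-01 1.73172582e+00 5.30985001e-05
 1.01797162e+00 6.89115810e-01]
```

View pics/w1.png

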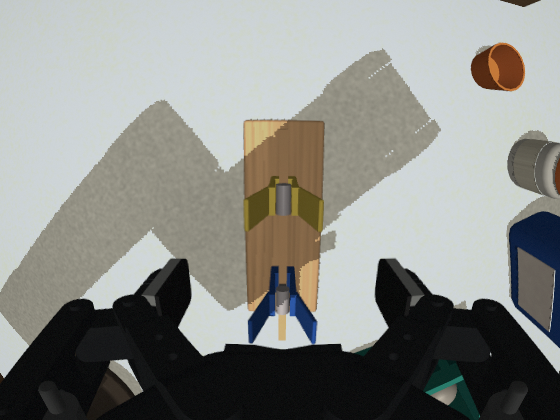

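The yellow clip shows centred between the fingers: tail tops span roughly (245,200–230) and (323,200–230), the pin is at (283,197), and the blue clip is near (283,300). I'll check this against the triangulated position.

Run:
```python
from h import *
for p,z in (((245,198),157),((245,231),157),((323,197),157),((322,230),157),((284,197),107),((282,300),107)): print(p,atz('w1',*p,z).round(1))
# yellow pin triangulate: top & wrist
print(tri(('top0',105+129/4-.4,210+150/4-.4),('w1',284,197)))
print(tri(('top0',105+102/4-.4,210+87/4-.4),('w1',322.5,214)),tri(('top0',105+64/4-.4,210+207/4-.4),('w1',245,214.5)))
```

```text
(245, 198) [453.8 315.3 157. ]
(245, 231) [447.1 292.5 157. ]
(323, 197) [505.5 302.4 157. ]
(322, 230) [499.6 279.5 157. ]
(284, 197) [477.2 298.6 107. ]
(282, 300) [450.5 203.9 107. ]
(array([474.17864714, 296.00084824,  94.04296145]), [np.float64(2.3513528716953442), np.float64(2.351352871695291)])
(array([501.37129996, 288.35923221, 148.86284265]), [np.float64(1.5568109123291296), np.float64(1.5568109123290343)]) (array([447.75462543, 302.36094406, 148.75135186]), [np.float64(1.244379962194777), np.float64(1.2443799621945895)])
```

To row units: 110 mm is 4.4, 4 mm is 0.16.

Call:
nudge_tcp:
  increments: {"sx": [0.16, 0.16, 0.16, 0.16, 0.16, 0.16, 0.16, 0.16], "sy": [0.04, 0.04, 0.04, 0.04, 0.04, 0.04, 0.04, 0.04], "sz": [1.6, 3.2, 4.4, 4.4, 4.4, 4.4, 4.4, 4.4], "yaw": [0, 0, 0, 0, 0, 0, 0, 0], "aperture": [85, 85, 85, 85, 20, 20, 20, 20]}
  grip_n: 40

```text
t: 2.1
eef_pos: [476.2, 295.6, 197.4]
ee_rot: [0.791, 0.612, 0.003, 0.001]
ft_force: [-6.5, 2.7, 24.0]
width: 28.0
grip_force: 15.7
```

Call:
nudge_tcp:
  increments: {"sx": [0, 0, 0], "sy": [0, 0, 0], "sz": [0, 0, 0], "yaw": [0, 0, 0], "aperture": [20, 20, 20]}

```text
t: 2.4
eef_pos: [475.3, 295.7, 197.7]
ee_rot: [0.791, 0.612, 0.003, 0.0]
ft_force: [-6.0, 1.9, 20.3]
width: 25.1
grip_force: 38.1
```

Run:
```python
from h import *
d=snap('wrist','w2');snap('side','s2')
a=cv2.imread('pics/w2.png')[100:400,80:480]; b=cv2.resize(cv2.imread('pics/s2.png')[110:210,220:353],(400,300))
cv2.imwrite('pics/c2.png',np.clip(np.hstack([a,b])*1.5,0,255).astype('uint8'))
```

```text
(no output)
```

View pics/c2.png

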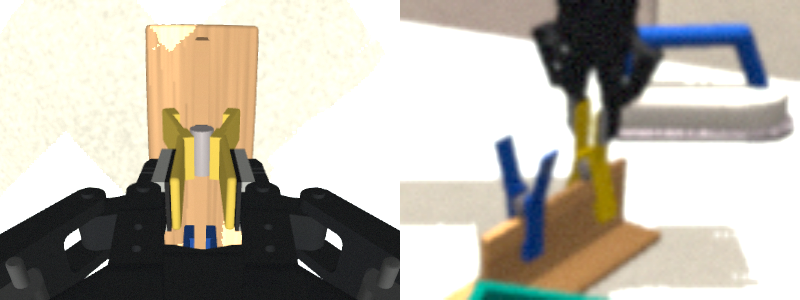

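The clip is held at 25.1 mm, fully squeezed, with the jaws open over the panel. Now I'll lift it and carry it over.

Call:
nudge_tcp:
  increments: {"sx": [0, 0, 0, 0, 0], "sy": [0, 0, 0, 0, 0], "sz": [-1, -2.4, -4, -5.6, -5.6], "yaw": [0, 0, 0, 0, 0], "aperture": [20, 20, 20, 20, 20]}

```text
t: 3.0
eef_pos: [475.5, 295.3, 340.8]
ee_rot: [0.791, 0.612, 0.005, 0.001]
ft_force: [0.8, 0.3, -0.6]
width: 24.4
grip_force: 41.7
```

Call:
nudge_tcp:
  increments: {"sx": [-1.8, -3.6, -5.4, -7.2, -9, -10.8, -12.6, -13.52], "sy": [0.6, 1.2, 1.8, 2.4, 3, 3.6, 4.2, 4.48], "sz": [0, 0, 0, 0, 0, 0, 0, 0], "yaw": [-1, -2, -3.2, -4.4, -5.6, -6.6, -7.6, -8.14], "aperture": [20, 20, 20, 20, 20, 20, 20, 20]}

```text
t: 3.8
eef_pos: [497.7, -63.5, 334.6]
ee_rot: [0.651, 0.759, 0.0, 0.001]
ft_force: [-0.1, 0.1, -0.5]
width: 25.0
grip_force: 41.7
```

Call:
nudge_tcp:
  increments: {"sx": [0, 0, 0], "sy": [0, 0, 0], "sz": [0, 0, 0], "yaw": [0, 0, 0], "aperture": [20, 20, 20]}

```text
t: 4.1
eef_pos: [497.7, -59.6, 334.2]
ee_rot: [0.651, 0.759, 0.0, 0.0]
ft_force: [0.1, 0.6, -1.0]
width: 24.5
grip_force: 41.7
```

Run:
```python
from h import *
s=robot.get_state();print(s['t'],s['eef_pos'],Ro.from_quat(s['ee_rot']).as_matrix().round(3))
d=snap('wrist','w3');snap('side','s3');snap('top','t3')
a=cv2.imread('pics/w3.png'); b=cv2.resize(cv2.imread('pics/s3.png')[140:260,200:320],(240,240));
c=cv2.resize(cv2.imread('pics/t3.png')[160:265,240:390],(240,180))
o=np.zeros((420,800,3),'uint8');o[:,:560]=a;o[:240,560:]=b;o[240:,560:]=c
cv2.imwrite('pics/c3.png',np.clip(o*1.3,0,255).astype('uint8'))
```

```text
4.1 [497.7482709  -59.63976136 334.19274934] [[-0.152  0.988  0.001]
 [ 0.988  0.152  0.   ]
 [ 0.     0.001 -1.   ]]
```

View pics/c3.png

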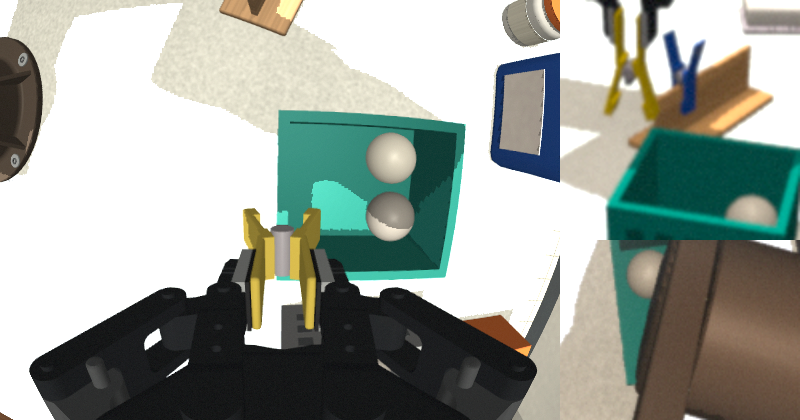

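The clip hangs squarely in the wrist view: pin at (283,237), jaw tips at (251,212) and (312,212). The robot-side rim shows between columns 278 and 291, with its left corner at (278,111). I'll compare the rim's location with the earlier estimate.

Run:
```python
from h import *
R=Ro.from_quat(load('w3')['s']['ee_rot']).as_matrix(); p=load('w3')['s']['eef_pos']
loc=lambda X:(R.T@(X-p)).round(1)
k=110/400
tc=('top0',265+62*k-.36,185+215*k-.36)
X,e=tri(tc,('w3',278,111));print('cL tri',X,e)
sc=('side0',220+97*k-.36,200+18*k-.36)
X,e=tri(sc,tc,('w3',278,111));print('cL tri3',X,e)
for q,z in (((278,111),120),((290,123),120),((465,125),120),((446,276),120),((283,237),241),((283,245),241)):
    X=atz('w3',*q,z);print(q,X.round(1),'tool',loc(X))
# sub-pixel column of teal edge in rows 125..200
f=load('w3')['frame'].astype(float)
for r in (130,150,170,190): print(r,f[r,272:296,0].astype(int))
```

```text
cL tri [482.29859129  18.84139714 113.07888884] [np.float64(1.087330649428223), np.float64(1.087330649428079)]
cL tri3 [483.07754879  19.16203036 114.56318776] [np.float64(1.7029157605749348), np.float64(1.9324312465782556), np.float64(0.28835487704755075)]
(278, 111) [483.3  19.2 120. ] tool [ 80.1  -2.4 214.2]
(290, 123) [495.1  10.4 120. ] tool [ 69.6   7.9 214.2]
(465, 125) [661.   43.1 120. ] tool [ 76.7 176.9 214.3]
(446, 276) [ 683.3 -112.3  120. ] tool [-80.3 175.3 214.3]
(283, 237) [498.1 -50.6 241. ] tool [ 8.8  1.7 93.2]
(283, 245) [498.8 -55.1 241. ] tool [ 4.3  1.7 93.2]
130 [171 173 175 176 177 132  70  49  49  50  49  50  49  49  50  49  48  49
  48  50  49  49  50  50]
150 [236 236 236 236 236 210 105  47  47  49  48  49  47  48  46  48  48  49
  48  47  48  48  47  46]
170 [236 236 237 236 236 125  47  45  45  45  45  45  46  44  48  46  44  44
  44  44  46  44  45  46]
190 [236 236 236 236 207  95  43  42  43  42  43  43  42  42  42  43  43  41
  41  41  41  42  44  42]
```

Call:
nudge_tcp:
  increments: {"sx": [0, 0, 0, 0, 0, 0], "sy": [0.04, 0.04, 0.04, 0.04, 0.04, 0.04], "sz": [1.4, 2.6, 3.4, 3.68, 3.8, 3.8], "yaw": [0, 0, 0, 0, 0, 0], "aperture": [20, 20, 20, 20, 20, 20]}

```text
t: 4.85
eef_pos: [499.2, -60.1, 239.4]
ee_rot: [0.651, 0.759, 0.0, 0.0]
ft_force: [-0.6, 0.5, -0.6]
width: 24.8
grip_force: 41.7
```

Call:
nudge_tcp:
  increments: {"sx": [0, 0, 0, 0], "sy": [0, 0, 0, 0], "sz": [0.08, 0.16, 0.24, 0.24], "yaw": [0, 0, 0, 0], "aperture": [20, 20, 20, 20]}

```text
t: 5.25
eef_pos: [499.0, -60.3, 233.0]
ee_rot: [0.651, 0.759, 0.0, 0.0]
ft_force: [0.7, 1.0, -0.5]
width: 24.8
grip_force: 41.6
```

Run:
```python
from h import *
s=robot.get_state();print(s['t'],s['eef_pos'],s['ft_force'])
snap('wrist','w4');snap('side','s4')
a=cv2.imread('pics/w4.png')[60:360,80:480]; b=cv2.resize(cv2.imread('pics/s4.png')[160:250,200:320],(400,300))
cv2.imwrite('pics/c4.png',np.clip(np.hstack([a,b])*1.3,0,255).astype('uint8'))
```

```text
5.25 [498.95420236 -60.34554947 232.97859846] [ 0.71570529  1.01899829 -0.47912788]
```

View pics/c4.png

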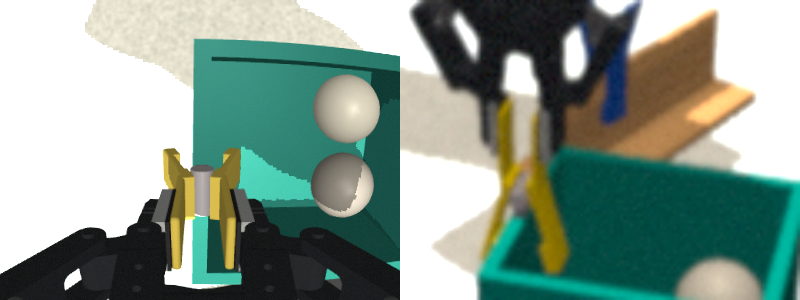

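The jaws straddle the robot-side wall: in the side view one jaw is outside at about (490,240) and one inside at (550,250). No contact yet, so I'll ease down until the stop touches.

To row units: 2 mm is 0.08, 1 mm is 0.04.

Call:
nudge_tcp:
  increments: {"sx": [0, 0, 0], "sy": [0, 0, 0], "sz": [0.04, 0.08, 0.08], "yaw": [0, 0, 0], "aperture": [20, 20, 20]}

```text
t: 5.65
eef_pos: [499.0, -60.4, 232.6]
ee_rot: [0.651, 0.759, 0.0, 0.001]
ft_force: [-6.0, 0.6, 22.6]
width: 25.1
grip_force: 44.7
```

Call:
nudge_tcp:
  increments: {"sx": [0, 0, 0], "sy": [0, 0, 0], "sz": [0.04, 0.08, 0.08], "yaw": [0, 0, 0], "aperture": [20, 20, 20]}

```text
t: 5.95
eef_pos: [499.1, -60.4, 232.4]
ee_rot: [0.651, 0.759, 0.001, 0.002]
ft_force: [-13.2, 2.4, 45.9]
width: 24.7
grip_force: 48.3
```

Call:
nudge_tcp:
  increments: {"sx": [0, 0, 0, 0, 0, 0, 0, 0], "sy": [0, 0, 0, 0, 0, 0, 0, 0], "sz": [-0.06, -0.04, 0, 0.04, 0.08, 0.08, 0.08, 0.08], "yaw": [0, 0, 0, 0, 0, 0, 0, 0], "aperture": [24, 35, 45, 55, 70, 85, 85, 85]}

```text
t: 6.75
eef_pos: [498.9, -60.3, 226.8]
ee_rot: [0.651, 0.759, 0.0, -0.0]
ft_force: [-0.1, 1.6, -0.7]
width: 85.2
grip_force: 0.0
```

Call:
nudge_tcp:
  increments: {"sx": [0, 0, 0, 0, 0, 0], "sy": [0, 0, 0, 0, 0, 0], "sz": [0, -0.8, -2, -4, -5.6, -5.6], "yaw": [0, 0, 0, 0, 0, 0], "aperture": [85, 85, 85, 85, 85, 85]}

```text
t: 7.35
eef_pos: [499.7, -60.5, 371.9]
ee_rot: [0.651, 0.759, 0.002, 0.004]
ft_force: [0.2, 0.5, -0.8]
width: 85.1
grip_force: 0.0
```

Run:
```python
from h import *
s=robot.get_state();print(s['t'],s['eef_pos'],s['ft_force'])
snap('wrist','w5');snap('side','s5')
a=cv2.imread('pics/w5.png')[60:360,80:480]; b=cv2.resize(cv2.imread('pics/s5.png')[160:250,200:320],(400,300))
cv2.imwrite('pics/c5.png',np.clip(np.hstack([a,b])*1.3,0,255).astype('uint8'))
```

```text
7.35 [499.74225365 -60.46113795 371.85530736] [ 0.15306172  0.5225975  -0.84937355]
```

View pics/c5.png

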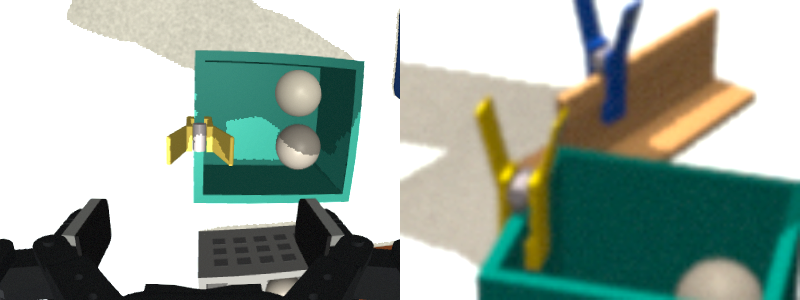

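The clip now grips the wall upright, with tail tips at (168,150) and (233,150) in the wrist crop. The basket and the blue clip look undisturbed. One numeric check before handing in.

Run:
```python
from h import *
a=tri(('w5',249,211),('side0',225.2,190.6)) if 0 else None
n,f=tri(('w5',249,212),('s5',225.2,190.6)),tri(('w5',312,211),('s5',248.6,193.6))
print(n,f,(n[0]+f[0])/2)
print('cL',tri(('w5',275.5,111),('s5',246.7,205)),'cR120',atz('w5',275,262,120),atz('w5',275.5,111,120))
```

```text
(array([476.4649351 , -64.93317759, 192.748707  ]), [np.float64(0.020634772663844697), np.float64(0.020634772663869146)]) (array([525.67389797, -56.80397887, 192.45892032]), [np.float64(0.08842879368213231), np.float64(0.0884287936820474)]) [501.06941653 -60.86857823 192.60381366]
cL (array([484.74090067,  19.83838563, 113.50851962]), [np.float64(0.7874142984027307), np.float64(0.7874142984028153)]) cR120 [ 506.68411619 -136.58313107  120.        ] [484.15672517  19.22029555 120.        ]
```

```bash
python3 -c "
from bench import robot
print(robot.job_done())"
```

```text
the job is handed in; nothing more can be done
None
```

I clipped the yellow clip upright onto about the middle of the teal basket's robot-side rim and handed the job in at about 7.5 s. My last measurement put the clip's origin near 135 mm (134 is fully down). In the last pictures the teal basket and the blue clip looked unmoved. I did not measure the grey basket again, and the hand-in gave no verdict.

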